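# Roll an empty reel up the ramp onto its roller stand and set the brake

### The job

Load the empty take-up reel onto the roller stand: without gripping or lifting it, push it from behind with the fingertips slowly up the ramp until it drops over the front roller and rests fully home on both rollers, never letting it run back. Then push the stand's brake bail over with the fingertips so that its bar lies on the rims of the reel. Leave the things around the stand alone.

Things in the scene. Friction and masses are not known exactly. Their poses are not given: they have to be found in the camera images.
- stand: Sheet-metal roller stand, fixed; base 92 mm wide. Origin on the trolley top (z = 0) straight below the front roller's axis, midway between the side cheeks. Local x points up the ramp to the rollers and bail, y to the left of that, z up. Cheeks beside the rollers are 34 mm high. Two uprights outside the channel at x = 0.055 to 0.081, 100 mm high, carry the bail's pivot at x = 0.068, z = 0.080.
- ramp_foot (a point): Middle of the ramp's foot, on the trolley top: stand-local (-0.100, 0, 0), same axes. From here the ramp rises at 10 degrees to 18 mm height at x = 0, 73 mm wide between side rails about 10 mm high. Flared guides on the trolley top reach out to x = -0.131, where the mouth is about 90 mm wide.
- seat (a point): Where the reel's centre lies when it is home on both rollers: stand-local (0.0201, 0, 0.0535), same axes. The two free-turning rubber rollers, 14 mm diameter, have their axes at stand x = 0, z = 0.011 (front) and x = 0.052, z = 0.019 (rear, the stop). Once the reel's centre has passed x = 0 of the stand it rolls on by itself into this 4.5 mm dip and stays.
- reel_center (a point): Centre of the empty black plastic reel standing on its rims before the ramp, free to roll: two 80 mm flanges, 6 mm thick, 68 mm over both; between them, 56 mm apart, a bare hub of 56 mm diameter; about 0.15 kg. Local y is the axle, across the ramp; x and z turn as it rolls. Its centre is 40 mm above what it rolls on. (A smaller reel, 64 mm, lying flat beside the stand is no part of the job.)
- brake_bail (a joint): Angle of the brake bail, a U of steel rod hinged on the uprights: 0 = straight up, negative = laid back away from the ramp (as found), positive = swung towards the ramp. A little stiff: it stays put between -0.4 and 0.3; tipped past about 0.8 it falls on by itself. It rests at about 1.26 with its bar on the rims of a reel that is home (1.75: end stop, no reel).
- bail_bar (a point): Middle of the bail's cross bar: rubber sleeve 10 mm diameter, 74 mm long along the stand's y, 58.5 mm from the bail's pivot. The side rods run at y = +-0.043 of the stand; the space between them is open. Its axes turn with the bail.

How it is judged:
On the way, in this order (a step that is already met when the one before it is completed fails the run):
1. the reel is on the upper half of the ramp, the bail still laid back (x of reel_center in the frame of stand between -0.055 and -0.01 m and z of reel_center in the frame of stand above 0.045 m and value of joint brake_bail below 0.3 rad).
2. the reel rests home on both rollers while the bail is still up (distance between reel_center and seat below 0.005 m and value of joint brake_bail below 0.3 rad), for 0.2 s.
At the end, for the whole second after the job is handed in: The reel rests on both rollers (centre within 5 mm of the seat, axle across the stand within 0.08 rad) and the bail's bar lies on its rims (bail angle 1.18 to 1.34 rad, at rest) (distance between reel_center and seat below 0.005 m and angle between the y axis of reel_center and the y axis of stand, either way round below 0.08 rad and value of joint brake_bail between 1.18 and 1.34 rad and velocity of joint brake_bail between -0.05 and 0.05 rad/s); the robot touches nothing.
It fails at once if the reel runs: faster than 0.25 m/s before it has passed the front roller (it rolled back or was thrown) (x of reel_center in the frame of stand below -0.005 m and linear speed of reel above 0.25 m/s).
It fails at once if the reel is lifted off the trolley top, the ramp or the rollers by more than about 8 mm (z of reel_center in the frame of stand above 0.068 m or (x of reel_center in the frame of stand below -0.05 m and z of reel_center in the frame of stand above 0.058 m) or (x of reel_center in the frame of stand below -0.105 m and z of reel_center in the frame of stand above 0.049 m)).
It fails at once if a thing around the stand is pushed away (distance of any of spare_reel, tape, vial, cutter, carton, coupling_1, plug from where it was at the start of the episode above 0.02 m).
It also fails if it takes over 59 s, if anything falls off the work surface, if the arm or the gripper's body presses on something with over 40 N, if the wrist force passes 120 N, or if a joint passes its speed limit or range.

### The arm

A 6-joint arm with a two-finger parallel gripper is mounted at the origin on a cart in front of the work surface, level with it; the furniture and walls round the work are solid. World frame = base frame: x ahead of the robot, y to its left, z up, the work surface at z = 0. Lengths are in m, angles in rad, forces in N, time in s.
With the tool pointing down it reaches from about 0.25 to 0.725 m from the base axis. Payload 4 kg.
Tool frame: the origin (TCP) lies midway between the tips of the shut fingers; the grasp point (between the pads) lies 19 mm behind it; z points along the fingers, y is the line along which they close (so a half turn about z gives the same grasp; the last joint's range is limited). The gripper opens to 85 mm and grips with 20 to 120 N. Pads are 22 mm wide; open, the fingers measure 114 mm over their backs; the gripper's body (76 mm by 85 mm) begins 54 mm behind the grasp point. The pads swing forward as they close: fully open they stand 13 mm farther back than shut.
Start: joints at [-1.203, 0.241, 0.005, 1.335, 0, 1.571], TCP at [0.18, -0.467, 0.231] pointing down, gripper open.
Joint ranges: [-2.72, 2.72], [-1.05, 1.87], [-1.09, 1.28], [-1.99, 2.15], [-1.42, 1.44], [-3.14, 3.14]. Speed limits (rad/s): [2.79, 2.79, 3.14, 3.14, 3.14, 3.14].

### API

Orientations are given as a rotation vector (axis times angle).
In Python, from bench import bot, cams gives the robot as it stands. Calls block until the motion is done:
- bot.move_pose(position, orientation): joint-space move of the TCP to a pose.
- bot.movel(position, orientation=None, vel=0.15, f_stop=None): straight line of the TCP; orientation=None keeps the orientation; vel is the mean speed in m/s. With f_stop (N) it stops when the force on the tool has changed by that much, and returns True; else False.
- bot.movej(angles): joint-space move.
- bot.ungrasp() and bot.clamp(strength=None): open the fingers fully, or close them until they stop; strength is the grip in N (None keeps the last).
- bot.sleep(seconds).
- bot.solve_ik(position, orientation): joint angles nearest the present ones, or None.
- bot.read_state(): the state.
- cams.grab_frame(name): name is "scene" or "top"; returns a dict with "color" (400x640x3 uint8, red, green, blue), "z_map" (400x640 float32, m along the optical axis (not along the pixel's ray), 0 where there is no reading), "fx", "fy", "cx", "cy" (pixels), "R" (3x3) and "t" (3): a world point X has camera coordinates R X + t. Camera axes: x right, y down, z forward; pixel columns grow to the right and rows downward; lengths in m; the calibration is good to about 2 mm. A picture is of the moment at which its call begins.
A pose or a line that the arm cannot do raises bot.Unreachable and nothing moves.
- bot.job_done(): hands the job in; it is judged then, once.
The state is a dict: "clock": time; "q": joint angles; "joint_velocities": joint speeds; "joint_torque": joint torques, N m; "ee_pos": TCP position; "eef_rot": TCP orientation; "ft_force": force on the tool from outside, world axes, zero at the start; "wrist_torque": the same for the moment, N m; "finger_gap": finger opening in m; "finger_force": force on a finger pad.
Only numpy, scipy, OpenCV 4.12 (cv2) and the standard library are available. Lean on these libraries where they do the work, as an engineer would, in place of code of your own. Each camera call takes 0.05 s, during which the arm holds its last target. There are 200 camera calls.

## Working session

There is one attempt and no reset: what is moved stays moved. The work goes in short steps, each a Python script; the robot and the scene stay as the last script left them, time stands still between calls to the robot, and variables do not carry over. Pictures are saved under pics/ and viewed, at most 10 in all, crops included, and the job is handed in when it is done.

```bash
mkdir -p pics; ls
python3 - <<'E'
from bench import bot,cams
import cv2,numpy as np
for n in("scene","top"):
    f=cams.grab_frame(n); cv2.imwrite(f"pics/{n}0.png",f["color"][:,:,::-1]); np.savez(f"{n}0.npz",**f)
    print(n,f["fx"],f["cx"],f["cy"],np.round(f["R"],3).tolist(),f["t"], (-np.array(f["R"]).T@f["t"]).round(3))
s=bot.read_state();print(s["clock"],s["eef_rot"],s["ft_force"])
E
```

```text
pics
scene 378.9155060391604 324.0913034046799 198.56755160888824 [[-0.526, -0.85, 0.024], [-0.352, 0.192, -0.916], [0.774, -0.491, -0.4]] [0.486668   0.24057451 0.58598944] [-0.113  0.655  0.443]
top 474.80347874805824 316.2223349061776 203.71467962343485 [[0.029, -1.0, -0.011], [-0.998, -0.028, -0.052], [0.051, 0.012, -0.999]] [0.24188868 0.53839926 0.92712866] [0.483 0.246 0.956]
0.1 [-3.08683424e+00 -5.74067782e-01  5.06606644e-04] [ 0.53224222 -0.21602276 -1.21968883]
```

View pics/scene0.png

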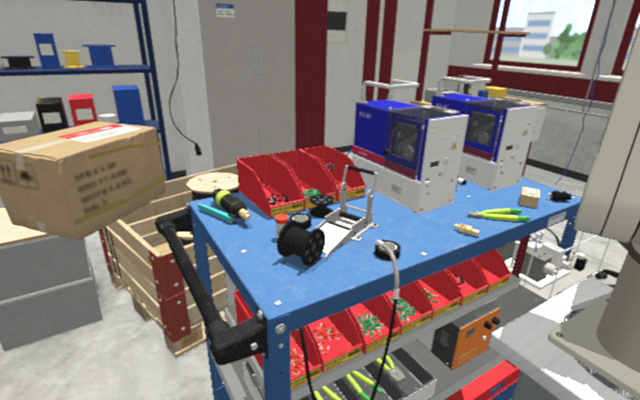

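View pics/top0.png

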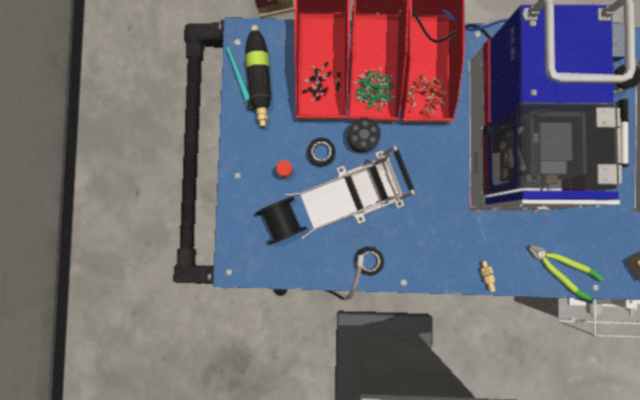

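The top view shows the reel at about (280,221), with the ramp running right and up to rollers at about (352,190) and (378,180), and the bail bar at about (403,171). Loose items: the tape (320,151), vial (284,168), spare reel (363,136) and a coupling or cable at (368,262).

Run:
```python
import cv2,numpy as np
f=np.load("top0.npz");c=f["color"][:,:,::-1][130:260,240:430]
cv2.imwrite("pics/topc.png",cv2.resize(c,None,fx=4,fy=4,interpolation=cv2.INTER_CUBIC))
```

```text
(no output)
```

View pics/topc.png

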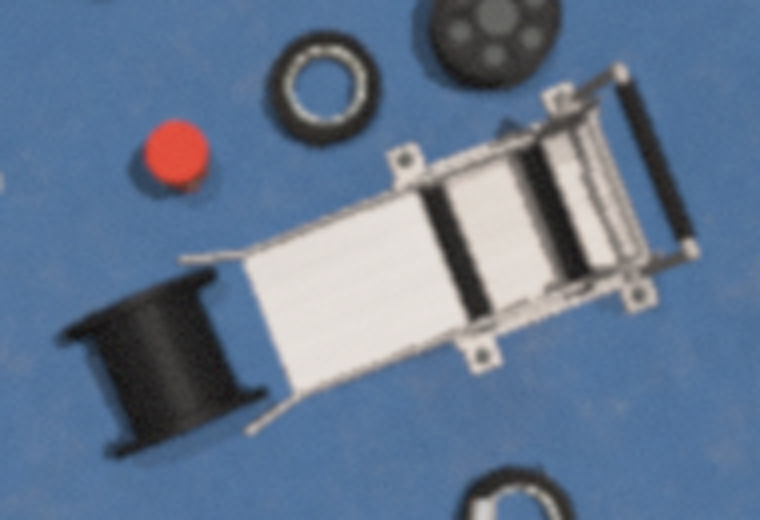

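The crop shows, in crop pixels, the ramp foot corners at (243,257) and (297,393), and the front roller from (432,190) to (482,318). The reel flange corners are (62,337), (213,270), (115,455) and (265,392), and the bail bar runs (622,75)–(690,245).

```bash
cat > h.py <<'E'
import numpy as np
def ray(f,u,v,z):
    d=f["R"].T@np.array([(u-f["cx"])/f["fx"],(v-f["cy"])/f["fy"],1]); o=-f["R"].T@f["t"]
    return o+d*(z-o[2])/d[2]
def proj(f,X):
    p=f["R"]@np.asarray(X)+f["t"]; return f["fx"]*p[0]/p[2]+f["cx"],f["fy"]*p[1]/p[2]+f["cy"]
E
python3 - <<'E'
import numpy as np
from h import *
f=np.load("top0.npz");g=np.load("scene0.npz")
P=lambda x,y,z:ray(f,x/4+240,y/4+130,z)
fl,fr=P(243,257,.002),P(297,393,.002)
a,b=P(432,190,.018),P(482,318,.018)
c,d=P(535,150,.026),P(575,275,.026)
foot=(fl+fr)/2;F=(a+b)/2;Rr=(c+d)/2
for n,v in zip("foot front rear".split(),(foot,F,Rr)):print(n,v.round(4))
ax=(F-foot)[:2];print("yaw along",np.arctan2(ax[1],ax[0]),"len",np.hypot(*ax),np.arctan2(*(Rr-foot)[1::-1]),np.hypot(*(Rr-foot)[:2]))
for l,r in((fl,fr),(a,b),(c,d)):
    w=l-r;print("yaw across",np.arctan2(-w[0],w[1]),np.hypot(*w[:2]))
cs=[P(*p,.04) for p in((62,337),(213,270),(115,455),(265,392))]
print("reel",np.mean(cs,0).round(4),"yaw",[np.arctan2(v[1],v[0]).round(3) for v in(cs[1]-cs[0],cs[3]-cs[2])],[np.hypot(*v[:2]).round(4) for v in (cs[1]-cs[0],cs[3]-cs[2],cs[0]-cs[2])])
for z in(.12,.13,.135,.14):
    l,r=P(622,75,z),P(690,245,z);m=(l+r)/2;print("bar",z,m.round(4),np.hypot(*(l-r)[:2]), [np.round(x) for x in proj(g,m)])
print("reel in scene",proj(g,np.mean(cs,0)))
for n,p in(("vial",(177,155)),("tape",(325,87)),("spare",(495,20)),("ring",(518,520))):print(n,P(*p,.01).round(3))
E
```

```text
foot [0.5163 0.2745 0.002 ]
front [0.5535 0.1826 0.018 ]
rear [0.5747 0.1356 0.026 ]
yaw along -1.1862580250422985 len 0.09919022931939613 -1.1730935610724111 0.150714970260349
yaw across -1.163204990690945 0.07364077580212332
yaw across -1.174235708059218 0.06805377402517153
yaw across -1.239828415367727 0.06451565303872388
reel [0.4949 0.3241 0.04  ] yaw [np.float64(-1.124), np.float64(-1.145)] [np.float64(0.0798), np.float64(0.0783), np.float64(0.0625)]
bar 0.12 [0.59   0.1027 0.12  ] 0.08096220099422388 [np.float64(361.0), np.float64(175.0)]
bar 0.13 [0.5887 0.1044 0.13  ] 0.07999394940731669 [np.float64(361.0), np.float64(172.0)]
bar 0.135 [0.5881 0.1053 0.135 ] 0.07950982361386315 [np.float64(361.0), np.float64(170.0)]
bar 0.14 [0.5874 0.1061 0.14  ] 0.07902569782040951 [np.float64(361.0), np.float64(168.0)]
reel in scene (np.float64(301.09692797666094), np.float64(242.31211149489798))
vial [0.6   0.323 0.01 ]
tape [0.636 0.25  0.01 ]
spare [0.672 0.166 0.01 ]
ring [0.423 0.149 0.01 ]
```

```bash
cat >> h.py <<'E'
from scipy.spatial.transform import Rotation as Ro
YAW=-1.175; O=np.array([.5543,.1828]); U=np.array([np.cos(YAW),np.sin(YAW)]); N=np.array([-U[1],U[0]])
def S(x,y,z): return np.r_[O+x*U+y*N,z]          # stand -> world
def down(psi): return (Ro.from_euler('z',psi)*Ro.from_euler('x',np.pi)).as_rotvec()
E
python3 - <<'E'
from bench import bot
from h import *
f=np.load("top0.npz")
v,u=np.mgrid[0:400,0:640];z=f["z_map"];C=np.stack([(u-f["cx"])/f["fx"]*z,(v-f["cy"])/f["fy"]*z,z],-1)
W=(C-f["t"])@f["R"];W=W[z>0]
for h in(.05,.1,.15,.2,.25):
    m=(W[:,2]>h)&(W[:,0]>.3)&(W[:,0]<.8)&(W[:,1]<.06);
    p=W[m&(W[:,0]<.75)]
    if len(p):print(h,"maxy",np.percentile(p[:,1],99.5).round(3),"minx",np.percentile(p[:,0],.5).round(3),"maxz",p[:,2].max().round(3))
print("red bins near",W[(W[:,2]>.04)&(W[:,1]>.06)&(W[:,0]>.65)][:,0].min())
for psi in(YAW,YAW+np.pi):
    for p in((-.232,0,.15),(-.232,0,.026),(-.03,0,.042),(.125,0,.2),(.12,0,.108),(.03,0,.108)):
        print(psi,p,S(*p).round(3),np.round(bot.solve_ik(S(*p),down(psi)),2) if bot.solve_ik(S(*p),down(psi)) is not None else None)
E
```

```text
0.05 maxy -0.036 minx 0.529 maxz 0.323
0.1 maxy -0.042 minx 0.529 maxz 0.323
0.15 maxy -0.042 minx 0.529 maxz 0.323
0.2 maxy -0.043 minx 0.53 maxz 0.323
0.25 maxy -0.045 minx 0.531 maxz 0.323
red bins near 0.6500859743213563
-1.175 (-0.232, 0, 0.15) [0.465 0.397 0.15 ] [ 0.71  0.5   0.18  1.24  0.   -1.26]
-1.175 (-0.232, 0, 0.026) [0.465 0.397 0.026] [ 0.71  0.61  0.01  0.97  0.   -1.26]
-1.175 (-0.03, 0, 0.042) [0.543 0.21  0.042] [ 0.37  0.54 -0.06  0.97  0.   -1.6 ]
-1.175 (0.125, 0, 0.2) [0.602 0.067 0.2  ] [ 0.11  0.47  0.25  1.35  0.   -1.86]
-1.175 (0.12, 0, 0.108) [0.601 0.072 0.108] [ 0.12  0.52  0.09  1.14  0.   -1.85]
-1.175 (0.03, 0, 0.108) [0.566 0.155 0.108] [ 0.27  0.49  0.04  1.12  0.   -1.7 ]
1.966592653589793 (-0.232, 0, 0.15) [0.465 0.397 0.15 ] [0.71 0.5  0.18 1.24 0.   1.88]
1.966592653589793 (-0.232, 0, 0.026) [0.465 0.397 0.026] [0.71 0.61 0.01 0.97 0.   1.88]
1.966592653589793 (-0.03, 0, 0.042) [0.543 0.21  0.042] [ 0.37  0.54 -0.06  0.97  0.    1.54]
1.966592653589793 (0.125, 0, 0.2) [0.602 0.067 0.2  ] [0.11 0.47 0.25 1.35 0.   1.29]
1.966592653589793 (0.12, 0, 0.108) [0.601 0.072 0.108] [0.12 0.52 0.09 1.14 0.   1.29]
1.966592653589793 (0.03, 0, 0.108) [0.566 0.155 0.108] [0.27 0.49 0.04 1.12 0.   1.44]
```

Run:
```python
from bench import bot,cams
from h import *
import cv2
D=down(YAW+np.pi)
bot.clamp(20)
bot.move_pose([.32,-.05,.3],D)
bot.move_pose(S(-.232,0,.16),D)
bot.movel(S(-.232,0,.026),vel=.1)
f0=bot.read_state()["ft_force"]
print(bot.movel(S(-.075,0,.042),vel=.03))
s=bot.read_state();print(s["clock"],s["ee_pos"],s["ft_force"]-f0)
for n in("top","scene"):
    f=cams.grab_frame(n);np.savez(n+"1.npz",**f)
    c=f["color"][:,:,::-1];c=c[110:260,230:430] if n=="top" else c[140:290,240:440]
    cv2.imwrite(f"pics/{n}1.png",cv2.resize(c,None,fx=3,fy=3))
a=cv2.imread("pics/top1.png");b=cv2.imread("pics/scene1.png")
cv2.imwrite("pics/both1.png",cv2.resize(np.hstack([a,b]),(800,300)))
```

```text
False
11.1833 [0.525367   0.2520619  0.04199306] [0.6969146  1.72627231 0.16304006]
```

View pics/both1.png

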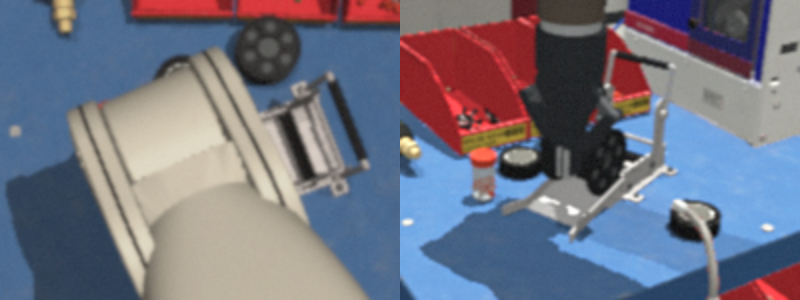

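The reel sits upright on the ramp against the closed fingers, between the rails, and the bail is still laid back. I'll push it on over the roller.

Run:
```python
from bench import bot,cams
from h import *
import cv2
bot.movel(S(-.029,0,.046),vel=.025); bot.sleep(.7)
s=bot.read_state();print(s["clock"],s["ft_force"])
f=cams.grab_frame("scene");np.savez("scene2.npz",**f)
print("expected home centre px, at y=+-.034:",[np.round(proj(f,S(.0201,y,.0535))-np.array([260,150])) *6 for y in(-.034,0,.034)])
print("before-roller centre px:",[np.round(proj(f,S(.0,y,.058))-np.array([260,150])) *6 for y in(-.034,0,.034)])
cv2.imwrite("pics/scene2.png",cv2.resize(f["color"][150:250,260:390,::-1],None,fx=6,fy=6,interpolation=cv2.INTER_CUBIC))
```

```text
13.9833 [ 0.15782657 -0.15234175  0.32208514]
expected home centre px, at y=+-.034: [array([588., 378.]), array([516., 354.]), array([444., 330.])]
before-roller centre px: [array([564., 384.]), array([486., 360.]), array([420., 336.])]
```

View pics/scene2.png

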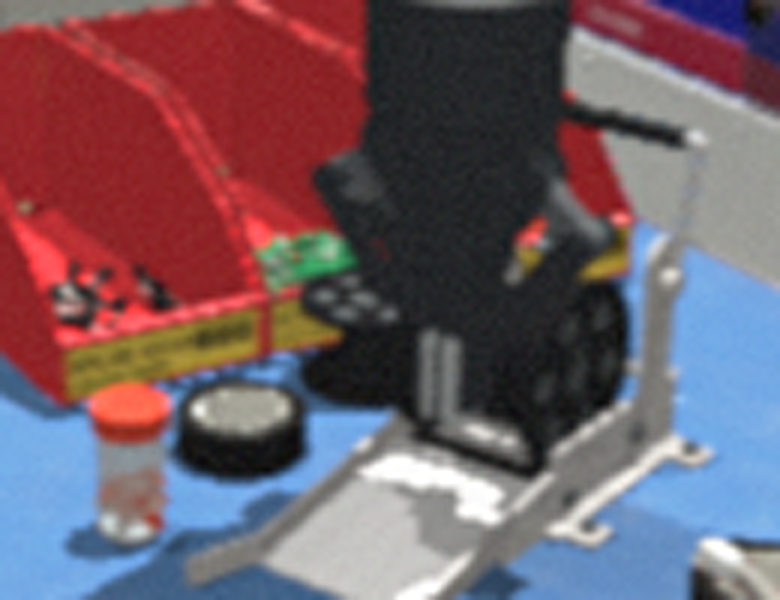

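The right flange is centred near crop (583,370), close to the predicted home position (588,378), and the contact force is gone. I'll back off slowly and measure.

Run:
```python
from bench import bot,cams
from h import *
import cv2
D=down(YAW+np.pi)
bot.movel(S(-.04,0,.046),vel=.01); bot.movel(S(-.08,0,.06),vel=.05); bot.movel(S(-.12,0,.25),vel=.2)
bot.move_pose([.38,.12,.3],D)
print(bot.read_state()["clock"])
f=cams.grab_frame("top");np.savez("top3.npz",**f)
z=f["z_map"];v,u=np.mgrid[0:400,0:640];C=np.stack([(u-f["cx"])/f["fx"]*z,(v-f["cy"])/f["fy"]*z,z],-1)
W=(C-f["t"])@f["R"];xy=W[...,:2]-O;L=np.dstack([xy@U,xy@N,W[...,2]])
m=(z>0)&(abs(L[...,1])<.024)&(L[...,0]>-.02)&(L[...,0]<.05)&(L[...,2]>.065)&(L[...,2]<.1)
p=L[m];A=np.c_[2*p[:,0],2*p[:,2],np.ones(len(p))];c=np.linalg.lstsq(A,p[:,0]**2+p[:,2]**2,rcond=None)[0]
print("hub fit",c[:2].round(4),np.sqrt(c[2]+c[0]**2+c[1]**2),len(p),p[:,2].max())
P=[np.array(proj(f,S(.0201,y,.0535)))-[300,130] for y in(-.034,.034)];print("home axle ends px",np.multiply(P,5).round())
cv2.imwrite("pics/top3.png",cv2.resize(f["color"][130:230,300:430,::-1],None,fx=5,fy=5,interpolation=cv2.INTER_CUBIC))
```

```text
18.2917
hub fit [0.0208 0.0566] 0.02596230677243285 698 0.0906558639502962
home axle ends px [[359. 373.]
 [294. 207.]]
```

View pics/top3.png

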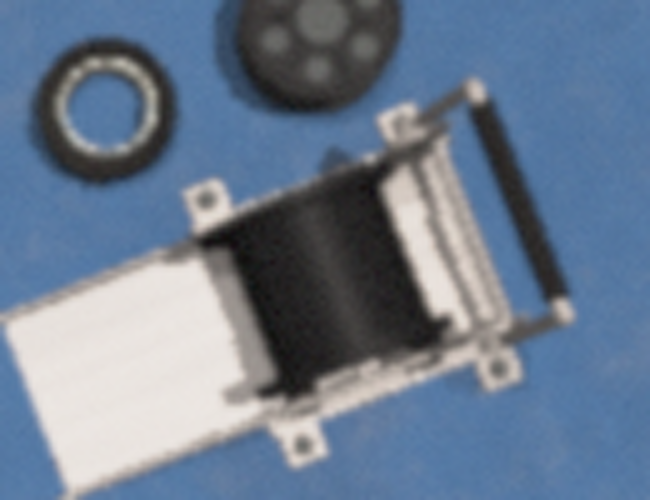

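The reel is seated squarely: the hub fit gives stand x 0.021 and z 0.057, against 0.020 and 0.0535 for the seat. The bail is still back with its bar at crop (480,90)–(562,310). Now for the bail.

Run:
```python
from bench import bot,cams
from h import *
import cv2
D=down(YAW+np.pi)
bot.move_pose(S(.121,0,.25),D)
bot.movel(S(.121,0,.107),vel=.12)
print(bot.movel(S(.034,0,.107),vel=.04,f_stop=25)); bot.sleep(.8)
s=bot.read_state();print(s["clock"],((s["ee_pos"][:2]-O)@U).round(4),s["ft_force"])
f=cams.grab_frame("scene")
print([np.round((np.array(proj(f,S(.0123,y,.0979)))-[260,130])*6) for y in(-.037,.037)])
cv2.imwrite("pics/scene4.png",cv2.resize(f["color"][130:230,260:390,::-1],None,fx=6,fy=6,interpolation=cv2.INTER_CUBIC))
```

```text
False
23.7333 0.034 [ 0.66568339 -0.84115254 -0.19977648]
[array([590., 401.]), array([432., 356.])]
```

View pics/scene4.png

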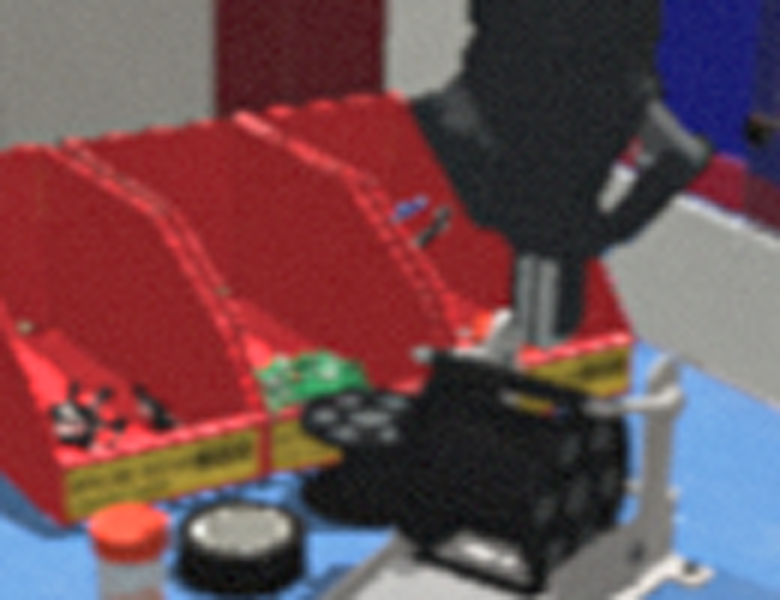

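The bail has fallen: its bar runs (430,355)–(590,402), matching the prediction for 1.26 rad. I'll lift straight up and check.

Run:
```python
from bench import bot,cams
from h import *
import cv2
bot.movel(S(.045,0,.25),vel=.12)
bot.move_pose([.38,.12,.3],down(YAW+np.pi)); bot.sleep(.5)
print(bot.read_state()["clock"])
f=cams.grab_frame("top")
for x,y,z in((.0201,-.034,.0535),(.0201,.034,.0535),(.0123,-.037,.0979),(.0123,.037,.0979)):print(np.round((np.array(proj(f,S(x,y,z)))-[300,130])*5))
cv2.imwrite("pics/top5.png",cv2.resize(f["color"][130:230,300:430,::-1],None,fx=5,fy=5,interpolation=cv2.INTER_CUBIC))
```

```text
26.4417
[359. 373.]
[294. 207.]
[355. 382.]
[280. 192.]
```

View pics/top5.png

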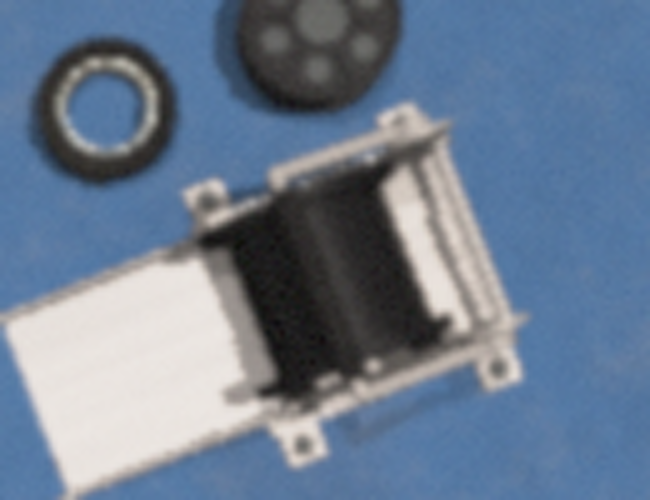

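The bar lies across the rims from about (283,185) to (355,380), as predicted, and neither the reel nor its neighbours have moved.

```bash
python3 -c "
from bench import bot
print(bot.job_done())"
```

```text
the job is handed in; nothing more can be done
None
```

I pushed the reel up the ramp onto both rollers, laid the bail's bar on its rims and handed the job in at about 26 s; the last picture shows both in place, but the judge returned no result.

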